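# Press a strainer plate into its spring-clip bracket

## Task

Fit the loose steel strainer plate into the aluminium bracket that is screwed to the board: pick it up by its rib, slide its two ears down into the bracket's two slots, and push it on past the drag of the spring clips until it sits fully home, flat on its seat at both ends; then let go. Push firmly but gently: feel for the bottom and do not lean on the plate once it is home, or the seat bends. Leave the other things on the table where they are.

Things in the scene. Friction and masses are not known exactly. Their poses are not given: they have to be found in the camera images.
- plate: Loose bare-steel strainer plate, 0.16 to 0.28 kg, flat on the black table. Slab 54 (its x) x 84 (its y) x 6 mm with small sieve holes; at each y end a flat ear, 20 mm wide in x, 6 mm thick, sticks out 12 mm: 108 mm long over the ears. A grip rib stands on it (see rib). Origin: centre of the underside, z up, y along the ears. It fits the bracket either way round.
- rib (a point): top centre of the plate's upright grip rib, 36 mm above the plate's underside; the rib is 14 mm thick (plate x), 46 mm long (y) and stands 30 mm out of the slab: grip it from above across its 14 mm
- ear_a (a point): point on the plate's underside on the ear at its +y end, 48 mm from the plate's origin
- ear_b (a point): point on the plate's underside on the ear at its -y end, 48 mm from the plate's origin
- bracket: Fixed aluminium bracket on the plywood board, base 90 (x) x 180 (y) x 10 mm with an open window. Near each y end two posts stand 44 to 62 mm from the centre along y, tops 48 mm above the underside, each 14 mm (x) by 18 mm (y), with a vertical slot between them (see slot_a, slot_b). Origin: centre of the underside, z up, y from slot to slot.
- slot_a (a point): mouth of the slot at the bracket's +y end, level with the post tops. The slot is 22 mm wide in x, so an ear has 1 mm to spare on each side, with no lead-in; it is open above and towards the middle, and the slab has 2 mm to spare between the posts at each end in y. A steel leaf spring, flared at its mouth, lines its outer end; the ear's end pushes it outward.
- slot_b (a point): the same at the bracket's -y end; both points lie 54 mm from the middle
- seat: Two rigid pads in the bracket; the plate is home when its underside is at this height. Origin: midway, at the pads' top, 14 mm above the bracket's origin; axes as bracket. Pushing down, clip drag starts 20 mm above home, grows to a hump of 14-23 N 3-4 mm above home (not the bottom!), then 10-18 N, then rises steeply on the pads; over 30 N bends them. Friction holds a plate let go too high.
- amber_bottle: brown glass bottle (the nearer of two) with a white cap, upright, 63 mm across, 161 high; origin: centre of its underside; bystander
- dropper: blue dropper bottle (the nearer of two), upright, 33 mm across, 106 high; origin: centre of its underside; bystander
- tin: flat round aluminium tin, 59 mm across, 28 high; origin: centre of its underside; bystander
- reel: white reel of thread tape lying flat, 51 mm across, 15 high; origin: centre of its underside; bystander
- vial: small glass vial with a red cap, upright, 26 mm across, 67 high; origin: centre of its underside; bystander
- marker: black marker pen lying down, 132 mm long along its y, 15 mm thick; origin: centre of its underside; bystander

How it is judged:
By the outcome, as a careful person would: the job done as asked, in the order asked, and still so for the second after the job is handed in, with the robot touching nothing.
It also fails if it takes over 51 s, if anything falls off the work surface, if the arm or the gripper's body presses on something with over 40 N, if the wrist force passes 120 N, or if a joint passes its speed limit or range.

## Robot

A 7-joint arm with a two-finger parallel gripper is mounted at the origin on a cart in front of the work surface, level with it; the furniture and walls round the work are solid. World frame = base frame: x ahead of the robot, y to its left, z up, the work surface at z = 0. Lengths are in m, angles in rad, forces in N, time in s.
With the tool pointing down it reaches from about 0.4 to 0.85 m from the base axis. Payload 10.4 kg.
Tool frame: the origin (TCP) lies between the finger pads; the fingertips stand 11 mm ahead of it and the grasp point (between the pads) lies 8 mm behind it (r.tcp_to_tips is the distance from the TCP to the fingertips, in m); z points along the fingers, y is the line along which they close (so a half turn about z gives the same grasp; the last joint's range is limited). The gripper opens to 87 mm and grips with 3 to 60 N. Pads are 19 mm wide; open, the fingers measure 117 mm over their backs; the gripper's body (75 mm by 190 mm) begins 51 mm behind the grasp point.
Start: joints at [-1.252, 0.332, -0.065, 1.46, 0.022, 1.35, -0.088], TCP at [0.209, 0.589, 0.234] pointing down, gripper open.
Joint ranges: [-2.6, 2.6], [-0.5, 2.12], [-1.47, 1.34], [0.16, 2.42], [-1.27, 4.41], [0.06, 2.06], [-2.6, 2.6]. Speed limits (rad/s): [2.22, 2.22, 2.79, 2.79, 3.14, 3.14, 3.14].

## Interface

Orientations are given as a unit quaternion [x, y, z, w].
In Python, from bench import r gives the robot as it stands. The module is installed in compiled form; this text tells all that it offers.
- The arm moves only by the shell command python3 -m crank 'ROWS' [FORCE]. ROWS is JSON, a list of rows, each an object of numbers: "claw": the closure, from -1 (fully open) to 1 (shut); "dx", "dy", "dz": the shift along the tool's x, y, z each as a share of 3 cm, from -1 to 1; "ax", "ay", "az": the turn, a rotation vector about the tool's x, y, z each as a share of 6 degrees, from -1 to 1. A call has 1 to 8 rows; each row shifts and turns the commanded pose from where the row before left it, along the tool's axes as they then stand; what a row does not reach is not made up. A row lasts 1/12 s, in which the tool goes at most 41.7 mm and 7.16 degrees, less where a joint would pass 70% of its speed; a pose out of reach is approached as far as the arm can. A call with a number of a shift or a turn outside -1 to 1 is refused whole. A call with a gripper value outside its range is refused whole. The fingers move at their own pace and stop on an object; FORCE is the grip in N (left out, the last holds). Time passes only in rows, so rows that do not move let the fingers close. It gives the time, the measured TCP pose, the force, the opening and the grip force at its end, in the units of the state.
- r.read_state(): the state, without advancing time (a new reading comes with each control period).
- r.camera(name): name is "side" or "top" or "wrist"; returns a dict with "color" (384x512x3 uint8, red, green, blue), "mtx" (3x3 intrinsics, pixels), "k1" (the pictures are not rectified: a ray, as slopes to the right and down, at radius r is drawn at 1 + k1 r^2 times it, then the intrinsics apply), "R" (3x3) and "t" (3): a world point X has camera coordinates R X + t; the wrist camera has in their place "hand_eye" (4x4, takes a point from camera to tool coordinates, whose origin is the TCP and whose axes are the flange's). Camera axes: x right, y down, z forward; pixel columns grow to the right and rows downward; lengths in m; the calibration is good to about 2 mm. A picture is of the moment at which its call begins: read the wrist's pose just before it. There is no depth.
- r.close_job(): hands the job in; it is judged then, once.
The state is a dict: "time": time; "joint_positions": joint angles; "joint_vel": joint speeds; "joint_torque": joint torques, N m; "ee_pos": TCP position; "eef_rot": TCP orientation; "ft_force": force on the tool from outside, world axes, zero at the start; "torque": the same for the moment, N m; "width": finger opening in m; "grip_force": force on a finger pad.
Only numpy, scipy, OpenCV 4.12 (cv2) and the standard library are available. Lean on these libraries where they do the work, as an engineer would, in place of code of your own. Each camera call takes 0.05 s, during which the arm holds its last target. There are 200 camera calls.

## Working session

There is one attempt and no reset: what is moved stays moved. The work goes in short steps, Python scripts to look and compute and a shell command to move; the robot and the scene stay as the last step left them, time stands still between calls to the robot, and variables do not carry over. Pictures are saved under pics/ and viewed, at most 10 in all, crops included, and the job is handed in when it is done.

```bash
mkdir -p pics
python3 - <<'E'
from bench import r
import cv2,numpy as np,pickle
s=r.read_state();print(s)
d={}
for n in("side","top","wrist"):
    c=r.camera(n);d[n]=c
    cv2.imwrite(f"pics/{n}0.png",c["color"][:,:,::-1])
    print(n,{k:np.round(v,4).tolist() for k,v in c.items() if k!="color"})
pickle.dump((s,d),open("c0.pkl","wb"))
E
```

```text
{'time': 0.0, 'joint_positions': array([-1.25159053,  0.33290097, -0.0646955 ,  1.46092291,  0.02165661,
        1.34987743, -0.08851348]), 'joint_vel': array([ 0.00038241,  0.00148824,  0.00032477, -0.00118943, -0.00103576,
        0.00019289,  0.00057995]), 'joint_torque': array([ 8.62954912e-04, -6.23271775e+01,  2.53388128e-02, -3.89893270e+01,
       -6.12460845e-02,  3.97165271e-02,  1.81438804e-04]), 'ee_pos': array([0.20939796, 0.58850046, 0.23274454]), 'eef_rot': array([ 1.70064574e-01,  9.85432668e-01, -7.03366265e-04, -6.05545302e-05]), 'ft_force': array([ 1.352821  ,  0.17784534, -0.25900557]), 'torque': array([-0.0361987 ,  0.02605425, -0.03808902]), 'grip_force': 0.0, 'width': 0.08698661760241956}
side {'mtx': [[374.7857, 0.0, 258.5072], [0.0, 374.7857, 185.4267], [0.0, 0.0, 1.0]], 'k1': -0.1155, 'R': [[0.699, 0.7148, 0.0208], [0.4255, -0.3923, -0.8155], [-0.5748, 0.5789, -0.5784]], 't': [-0.4074, -0.2074, 1.3173]}
top {'mtx': [[401.8929, 0.0, 257.7435], [0.0, 401.8929, 194.0461], [0.0, 0.0, 1.0]], 'k1': 0.0127, 'R': [[0.0258, -0.9995, -0.0191], [-0.991, -0.0231, -0.1315], [0.131, 0.0223, -0.9911]], 't': [-0.0133, 0.6286, 0.996]}
wrist {'mtx': [[270.4784, 0.0, 255.0483], [0.0, 270.4784, 193.8602], [0.0, 0.0, 1.0]], 'k1': 0.0067, 'hand_eye': [[0.0005, -0.9576, -0.2882, 0.0799], [1.0, 0.0003, 0.0008, -0.0007], [-0.0007, -0.2882, 0.9576, -0.1518], [0.0, 0.0, 0.0, 1.0]]}
```

View pics/top0.png

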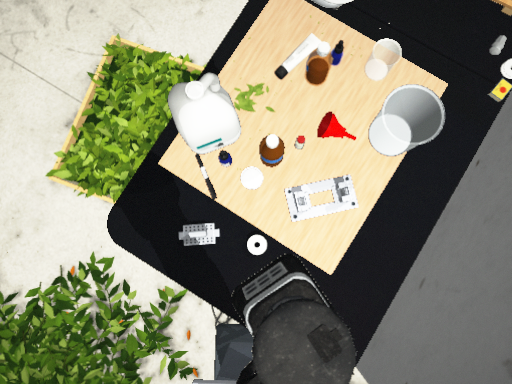

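View pics/side0.png

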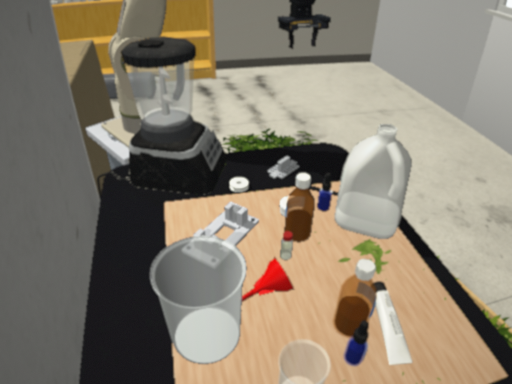

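Top view: plate at about (199,234), bracket at about (321,198), marker at (205,178), reel at (257,244). The side view shows the plate at (283,167) and the bracket at (230,225). I'll zoom in on the top view.

Run:
```python
import cv2,pickle,numpy as np
s,d=pickle.load(open("c0.pkl","rb"))
im=d["top"]["color"][:,:,::-1]
a=cv2.resize(im[165:230,275:375],None,fx=7,fy=7,interpolation=cv2.INTER_CUBIC)[:, :560]
a=cv2.resize(im[165:230,278:364],(602,455),interpolation=cv2.INTER_CUBIC)
b=cv2.resize(im[216:252,172:226],(378,252),interpolation=cv2.INTER_CUBIC)
e=np.zeros((455,800,3),np.uint8);e[:,:602]=a;
b=cv2.resize(b,(198,132));e[:132,602:]=b
sd=d["side"]["color"][:,:,::-1][150:185,262:304];e[140:305,602:800]=cv2.resize(sd,(198,165),interpolation=cv2.INTER_CUBIC)
cv2.imwrite("pics/z1.png",e)
```

```text
(no output)
```

View pics/z1.png

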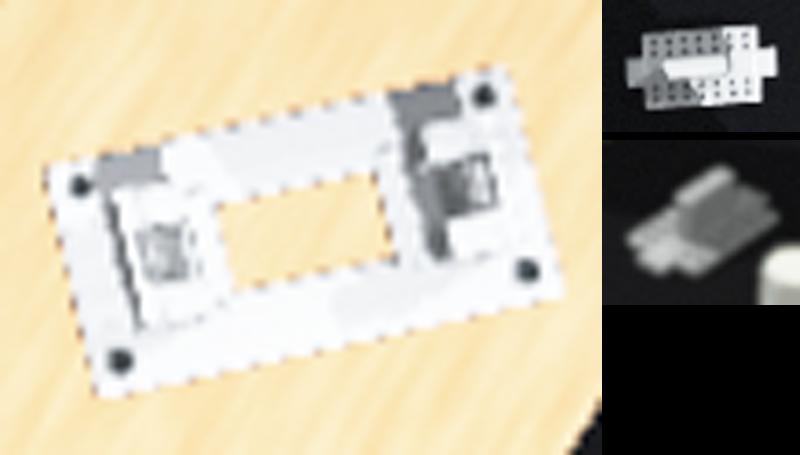

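```bash
cat > h.py <<'E'
import numpy as np,cv2,pickle
from scipy.spatial.transform import Rotation as Ro
from bench import r
def rays(c,px,s=None):
    px=np.array(px,float).reshape(-1,2)
    M=c["mtx"]; q=np.c_[(px[:,0]-M[0,2])/M[0,0],(px[:,1]-M[1,2])/M[1,1]]
    p=q.copy()
    for _ in range(10): p=q/(1+c["k1"]*(p**2).sum(1,keepdims=True))
    d=np.c_[p,np.ones(len(p))]
    if "R" in c: return -c["R"].T@c["t"], d@c["R"]
    W=Ro.from_quat(s["eef_rot"]).as_matrix();H=c["hand_eye"]
    return W@H[:3,3]+s["ee_pos"], d@(W@H[:3,:3]).T
def onz(c,px,z,s=None):
    o,d=rays(c,px,s); return o+d*((z-o[2])/d[:,2])[:,None]
def tri(L): # list of (o,d)
    A=0;b=0
    for o,d in L:
        d=d/np.linalg.norm(d);P=np.eye(3)-np.outer(d,d);A=A+P;b=b+P@o
    return np.linalg.solve(A,b)
def shot(n):
    s=r.read_state();c=r.camera(n);return s,c
E
python3 - <<'E'
from h import *
s,d=pickle.load(open("c0.pkl","rb"));c=d["top"]
br=np.array([(43,165),(505,65),(563,295),(98,395)])/7+[278,165]
for z in(0.01,0.02,.03):
    p=onz(c,br,z);print(z,p.round(4).tolist(),p.mean(0).round(4),[round(np.linalg.norm(p[i]-p[i-1]),4) for i in range(4)])
g=cv2.cvtColor(c["color"],cv2.COLOR_RGB2GRAY)
m=np.zeros_like(g);m[216:252,172:226]=g[216:252,172:226]>60
k,_=cv2.findContours(m,cv2.RETR_EXTERNAL,cv2.CHAIN_APPROX_NONE);k=max(k,key=cv2.contourArea)
p=onz(c,k[:,0],0.006);print(cv2.minAreaRect((p[:,:2]*1000).astype(np.float32)))
print(Ro.from_quat(s["eef_rot"]).as_matrix().round(3))
E
```

```text
0.01 [[0.6492, -0.067, 0.01], [0.6917, -0.2419, 0.01], [0.6043, -0.2632, 0.01], [0.5623, -0.0891, 0.01]] [ 0.6269 -0.1653  0.01  ] [np.float64(0.0897), np.float64(0.18), np.float64(0.09), np.float64(0.179)]
0.02 [[0.6477, -0.0666, 0.02], [0.6898, -0.2398, 0.02], [0.6032, -0.2609, 0.02], [0.5617, -0.0885, 0.02]] [ 0.6256 -0.1639  0.02  ] [np.float64(0.0888), np.float64(0.1783), np.float64(0.0891), np.float64(0.1773)]
0.03 [[0.6463, -0.0661, 0.03], [0.6879, -0.2377, 0.03], [0.6022, -0.2586, 0.03], [0.561, -0.0879, 0.03]] [ 0.6243 -0.1626  0.03  ] [np.float64(0.088), np.float64(0.1766), np.float64(0.0883), np.float64(0.1757)]
((523.47900390625, 156.2207794189453), (56.6512336730957, 108.95816802978516), 6.156553268432617)
[[-0.942  0.335 -0.   ]
 [ 0.335  0.942 -0.001]
 [-0.    -0.001 -1.   ]]
```

Run:
```python
from h import *
s,d=pickle.load(open("c0.pkl","rb"));T=d["top"];S=d["side"]
a=rays(T,(303,352));b=rays(S,(160,50))
print("lid",tri([(a[0],a[1][0]),(b[0],b[1][0])]))
print("blender base front pts z0",onz(S,[(130,182),(200,190),(222,158)],0).round(3).tolist())
for z in(0,.1,.2,.3,.4):print(z,onz(T,[(232,295),(265,278),(320,280),(303,352)],z)[:,:2].round(3).tolist())
im=np.hstack([T["color"][250:384,200:400],S["color"][20:200,90:290][:134]])[:,:,::-1]
e=np.vstack([cv2.resize(T["color"][240:384,190:390],(400,288)),]);f=cv2.resize(S["color"][10:202,85:285],(400,384))
o=np.zeros((384,800,3),np.uint8);o[:288,:400]=e;o[:,400:]=f
cv2.imwrite("pics/bl.png",o[:,:,::-1])
```

```text
lid [ 0.31955595 -0.08704113  0.35375341]
blender base front pts z0 [[0.275, -0.205, 0.0], [0.44, -0.083, 0.0], [0.352, 0.068, 0.0]]
0 [[0.368, 0.063], [0.414, -0.022], [0.413, -0.165], [0.232, -0.122]]
0.1 [[0.38, 0.055], [0.421, -0.022], [0.42, -0.151], [0.256, -0.113]]
0.2 [[0.391, 0.047], [0.428, -0.021], [0.428, -0.138], [0.281, -0.103]]
0.3 [[0.403, 0.04], [0.436, -0.021], [0.435, -0.124], [0.305, -0.094]]
0.4 [[0.415, 0.032], [0.443, -0.021], [0.443, -0.111], [0.33, -0.084]]
```

View pics/bl.png

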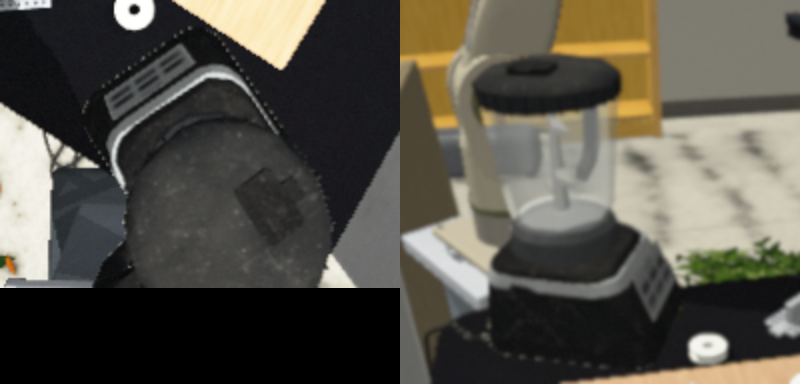

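The blender's lid (top about z 0.37, centre about (0.31,-0.09)) stands between the arm's base and the bracket, so I'll check the side view while moving there. First I'll go above the plate.

```bash
cat >> h.py <<'E'
def plan(p,yaw,n,s=None):
    """tool y at yaw (deg), pointing down; prints per-row shares"""
    s=s or r.read_state();W=Ro.from_quat(s["eef_rot"]).as_matrix()
    c,q=np.cos(np.radians(yaw)),np.sin(np.radians(yaw))
    Rt=np.array([[-q,c,0],[c,q,0],[0,0,-1]]).T
    rho=Ro.from_matrix(W.T@Rt).as_rotvec()
    A=sum(Ro.from_rotvec(rho*k/n).as_matrix() for k in range(n))
    d=np.linalg.solve(A,W.T@(np.array(p)-s["ee_pos"]))
    print("n",n,"d",(d/.03).round(3),"a",(np.degrees(rho)/n/6).round(3))
E
python3 -c "
from h import *
plan([.523,.156,.15],6.2,24)"
```

```text
n 24 d [-0.781 -0.05   0.115] a [-0.     0.     0.446]
```

```bash
R='{"claw":-1,"dx":-0.781,"dy":-0.05,"dz":0.115,"az":0.446}'
python3 -m crank '[{"claw":-1,"dx":-0.78,"dy":-0.05,"dz":0.115,"az":0.446},{"claw":-1,"dx":-0.78,"dy":-0.05,"dz":0.115,"az":0.446},{"claw":-1,"dx":-0.78,"dy":-0.05,"dz":0.115,"az":0.446},{"claw":-1,"dx":-0.78,"dy":-0.05,"dz":0.115,"az":0.446},{"claw":-1,"dx":-0.78,"dy":-0.05,"dz":0.115,"az":0.446},{"claw":-1,"dx":-0.78,"dy":-0.05,"dz":0.115,"az":0.446},{"claw":-1,"dx":-0.78,"dy":-0.05,"dz":0.115,"az":0.446},{"claw":-1,"dx":-0.78,"dy":-0.05,"dz":0.115,"az":0.446}]'
python3 -m crank '[{"claw":-1,"dx":-0.78,"dy":-0.05,"dz":0.115,"az":0.446},{"claw":-1,"dx":-0.78,"dy":-0.05,"dz":0.115,"az":0.446},{"claw":-1,"dx":-0.78,"dy":-0.05,"dz":0.115,"az":0.446},{"claw":-1,"dx":-0.78,"dy":-0.05,"dz":0.115,"az":0.446},{"claw":-1,"dx":-0.78,"dy":-0.05,"dz":0.115,"az":0.446},{"claw":-1,"dx":-0.78,"dy":-0.05,"dz":0.115,"az":0.446},{"claw":-1,"dx":-0.78,"dy":-0.05,"dz":0.115,"az":0.446},{"claw":-1,"dx":-0.78,"dy":-0.05,"dz":0.115,"az":0.446}]'
python3 -c "
from h import *
plan([.523,.156,.15],6.2,8)"
```

```text
n 8 d [-2.331 -0.26   0.346] a [-1.000e-03  1.000e-03  1.338e+00]invalid input at $[0]: expected keys claw, dx, dy, dz, ax, ay, az
invalid input at $[0]: expected keys claw, dx, dy, dz, ax, ay, az
```

All seven keys are required in each row.

```bash
python3 -m crank '[{"claw":-1,"dx":-0.78,"dy":-0.05,"dz":0.115,"ax":0,"ay":0,"az":0.446},{"claw":-1,"dx":-0.78,"dy":-0.05,"dz":0.115,"ax":0,"ay":0,"az":0.446},{"claw":-1,"dx":-0.78,"dy":-0.05,"dz":0.115,"ax":0,"ay":0,"az":0.446},{"claw":-1,"dx":-0.78,"dy":-0.05,"dz":0.115,"ax":0,"ay":0,"az":0.446},{"claw":-1,"dx":-0.78,"dy":-0.05,"dz":0.115,"ax":0,"ay":0,"az":0.446},{"claw":-1,"dx":-0.78,"dy":-0.05,"dz":0.115,"ax":0,"ay":0,"az":0.446},{"claw":-1,"dx":-0.78,"dy":-0.05,"dz":0.115,"ax":0,"ay":0,"az":0.446},{"claw":-1,"dx":-0.78,"dy":-0.05,"dz":0.115,"ax":0,"ay":0,"az":0.446}]'
python3 -m crank '[{"claw":-1,"dx":-0.78,"dy":-0.05,"dz":0.115,"ax":0,"ay":0,"az":0.446},{"claw":-1,"dx":-0.78,"dy":-0.05,"dz":0.115,"ax":0,"ay":0,"az":0.446},{"claw":-1,"dx":-0.78,"dy":-0.05,"dz":0.115,"ax":0,"ay":0,"az":0.446},{"claw":-1,"dx":-0.78,"dy":-0.05,"dz":0.115,"ax":0,"ay":0,"az":0.446},{"claw":-1,"dx":-0.78,"dy":-0.05,"dz":0.115,"ax":0,"ay":0,"az":0.446},{"claw":-1,"dx":-0.78,"dy":-0.05,"dz":0.115,"ax":0,"ay":0,"az":0.446},{"claw":-1,"dx":-0.78,"dy":-0.05,"dz":0.115,"ax":0,"ay":0,"az":0.446},{"claw":-1,"dx":-0.78,"dy":-0.05,"dz":0.115,"ax":0,"ay":0,"az":0.446}]'
python3 -c "
from h import *
plan([.523,.156,.15],6.2,8)"
```

```text
time: 0.82
ee_pos: [0.3686, 0.4865, 0.2056]
eef_rot: [0.353, 0.936, 0.0, -0.0]
ft_force: [0.4, 0.1, 0.4]
width: 0.0872
grip_force: 0.0
time: 1.48
ee_pos: [0.4772, 0.3353, 0.178]
eef_rot: [0.52, 0.854, 0.0, -0.0]
ft_force: [0.4, 0.1, -0.5]
width: 0.0869
grip_force: 0.0
n 8 d [-0.774 -0.051  0.117] a [ 0.   -0.    0.44]
```

```bash
python3 -m crank '[{"claw":-1,"dx":-0.775,"dy":-0.05,"dz":0.115,"ax":0,"ay":0,"az":0.44},{"claw":-1,"dx":-0.775,"dy":-0.05,"dz":0.115,"ax":0,"ay":0,"az":0.44},{"claw":-1,"dx":-0.775,"dy":-0.05,"dz":0.115,"ax":0,"ay":0,"az":0.44},{"claw":-1,"dx":-0.775,"dy":-0.05,"dz":0.115,"ax":0,"ay":0,"az":0.44},{"claw":-1,"dx":-0.775,"dy":-0.05,"dz":0.115,"ax":0,"ay":0,"az":0.44},{"claw":-1,"dx":-0.775,"dy":-0.05,"dz":0.115,"ax":0,"ay":0,"az":0.44},{"claw":-1,"dx":-0.775,"dy":-0.05,"dz":0.115,"ax":0,"ay":0,"az":0.44},{"claw":-1,"dx":-0.775,"dy":-0.05,"dz":0.115,"ax":0,"ay":0,"az":0.44}]'
python3 - <<'E'
from h import *
s,c=shot("wrist");_,S=shot("side")
pickle.dump((s,c),open("c1.pkl","wb"))
o=np.hstack([c["color"],S["color"]]);o=cv2.resize(o,(800,300))
o=np.vstack([o,np.zeros((300,800,3),np.uint8)])
o[300:600,:400]=cv2.resize(c["color"][100:300,130:397],(400,300),interpolation=cv2.INTER_CUBIC)
cv2.imwrite("pics/w1.png",o[:,:,::-1])
E
```

```text
time: 2.15
ee_pos: [0.5232, 0.1558, 0.1504]
eef_rot: [0.668, 0.744, 0.0, -0.0]
ft_force: [0.8, 0.3, -0.0]
width: 0.0866
grip_force: 0.0
```

View pics/w1.png

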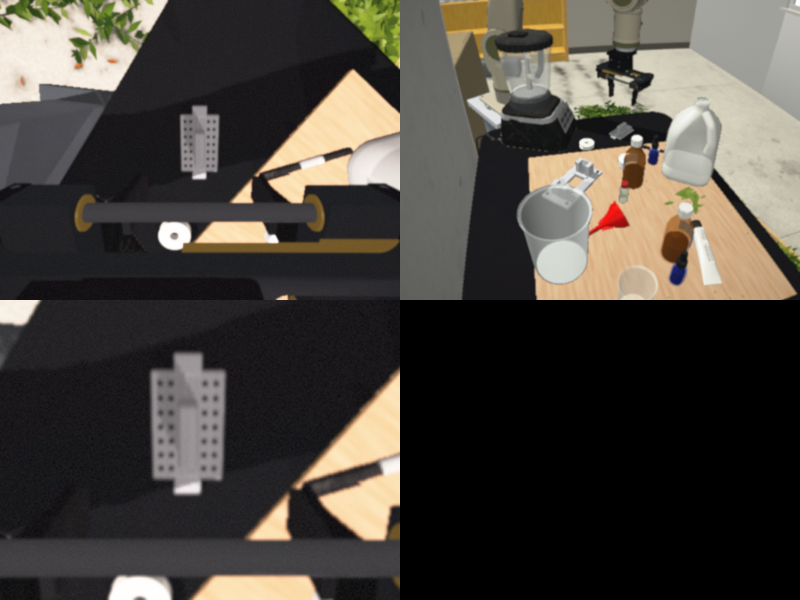

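Wrist view: the plate is upright in the picture, centred at about (254,183) in the full image, well aligned and clear of the marker and reel. I'll measure it.

```bash
cat >> h.py <<'E'
def plate(s,c,box,thr=70):
    g=cv2.cvtColor(c["color"],cv2.COLOR_RGB2GRAY);x0,y0,x1,y1=box
    m=np.zeros_like(g);m[y0:y1,x0:x1]=g[y0:y1,x0:x1]>thr
    m=cv2.morphologyEx(m,cv2.MORPH_CLOSE,np.ones((3,3)))
    k,_=cv2.findContours(m,cv2.RETR_EXTERNAL,cv2.CHAIN_APPROX_NONE);k=max(k,key=cv2.contourArea)
    p=onz(c,k[:,0],0.006,s);return cv2.minAreaRect((p[:,:2]*1000).astype(np.float32)),p
E
python3 - <<'E'
from h import *
s,c=pickle.load(open("c1.pkl","rb"))
for t in(50,70,90):print(plate(s,c,(215,125,295,234),t)[0])
E
```

```text
((522.3388061523438, 156.68438720703125), (56.697509765625, 112.01582336425781), 6.060001850128174)
((522.5654907226562, 156.18423461914062), (55.581260681152344, 111.0016860961914), 5.9491729736328125)
((522.335693359375, 156.79537963867188), (54.310184478759766, 109.70037078857422), 5.917632102966309)
```

```bash
python3 -c "
from h import *
plan([.5223,.1566,.022],6,6)"
```

```text
n 6 d [ 0.025 -0.004  0.712] a [-0.001  0.003 -0.002]
```

```bash
python3 -m crank '[{"claw":-1,"dx":0.025,"dy":0,"dz":0.85,"ax":0,"ay":0,"az":0},{"claw":-1,"dx":0.025,"dy":0,"dz":0.85,"ax":0,"ay":0,"az":0},{"claw":-1,"dx":0.025,"dy":0,"dz":0.85,"ax":0,"ay":0,"az":0},{"claw":-1,"dx":0.025,"dy":0,"dz":0.85,"ax":0,"ay":0,"az":0},{"claw":-1,"dx":0.025,"dy":0,"dz":0.55,"ax":0,"ay":0,"az":0},{"claw":-1,"dx":0.025,"dy":0,"dz":0.32,"ax":0,"ay":0,"az":0},{"claw":0,"dx":0,"dy":0,"dz":0,"ax":0,"ay":0,"az":0},{"claw":0.3,"dx":0,"dy":0,"dz":0,"ax":0,"ay":0,"az":0}]' 60
python3 -m crank '[{"claw":1,"dx":0,"dy":0,"dz":0,"ax":0,"ay":0,"az":0},{"claw":1,"dx":0,"dy":0,"dz":0,"ax":0,"ay":0,"az":0},{"claw":1,"dx":0,"dy":0,"dz":0,"ax":0,"ay":0,"az":0},{"claw":1,"dx":0,"dy":0,"dz":0,"ax":0,"ay":0,"az":0},{"claw":1,"dx":0,"dy":0,"dz":0,"ax":0,"ay":0,"az":0},{"claw":1,"dx":0,"dy":0,"dz":0,"ax":0,"ay":0,"az":0}]' 60
```

```text
time: 2.92
ee_pos: [0.5227, 0.1625, 0.023]
eef_rot: [0.666, 0.746, -0.0, -0.0]
ft_force: [-0.1, -0.5, 0.9]
width: 0.0797
grip_force: 0.0
time: 3.42
ee_pos: [0.5227, 0.1626, 0.0229]
eef_rot: [0.666, 0.746, 0.0, 0.0]
ft_force: [-0.4, -0.8, -0.7]
width: 0.0417
grip_force: 0.0
```

The TCP is 6 mm too far along the rib, so I'll correct that before the fingers close.

```bash
python3 -m crank '[{"claw":-0.2,"dx":-0.1,"dy":0,"dz":0,"ax":0,"ay":0,"az":0},{"claw":-0.2,"dx":-0.1,"dy":0,"dz":0,"ax":0,"ay":0,"az":0},{"claw":0,"dx":0,"dy":0,"dz":0,"ax":0,"ay":0,"az":0},{"claw":1,"dx":0,"dy":0,"dz":0,"ax":0,"ay":0,"az":0},{"claw":1,"dx":0,"dy":0,"dz":0,"ax":0,"ay":0,"az":0},{"claw":1,"dx":0,"dy":0,"dz":0,"ax":0,"ay":0,"az":0},{"claw":1,"dx":0,"dy":0,"dz":0,"ax":0,"ay":0,"az":0},{"claw":1,"dx":0,"dy":0,"dz":0,"ax":0,"ay":0,"az":0}]' 60
python3 -m crank '[{"claw":1,"dx":0,"dy":0,"dz":0,"ax":0,"ay":0,"az":0},{"claw":1,"dx":0,"dy":0,"dz":0,"ax":0,"ay":0,"az":0},{"claw":1,"dx":0,"dy":0,"dz":0,"ax":0,"ay":0,"az":0},{"claw":1,"dx":0,"dy":0,"dz":0,"ax":0,"ay":0,"az":0}]' 60
```

```text
time: 4.08
ee_pos: [0.5232, 0.1567, 0.0226]
eef_rot: [0.666, 0.746, 0.0, -0.0]
ft_force: [-0.2, -0.0, 0.4]
width: 0.0202
grip_force: 0.0
time: 4.42
ee_pos: [0.5232, 0.1567, 0.0226]
eef_rot: [0.666, 0.746, 0.0, -0.0]
ft_force: [-0.7, -0.4, -0.2]
width: 0.0139
grip_force: 60.0
```

Gripped at 13.9 mm with 60 N. Lift and check.

```bash
python3 -m crank '[{"claw":1,"dx":0,"dy":0,"dz":-0.4,"ax":0,"ay":0,"az":0},{"claw":1,"dx":0,"dy":0,"dz":-0.8,"ax":0,"ay":0,"az":0},{"claw":1,"dx":0,"dy":0,"dz":-1,"ax":0,"ay":0,"az":0},{"claw":1,"dx":0,"dy":0,"dz":-1,"ax":0,"ay":0,"az":0},{"claw":1,"dx":0,"dy":0,"dz":-1,"ax":0,"ay":0,"az":0},{"claw":1,"dx":0,"dy":0,"dz":-1,"ax":0,"ay":0,"az":0},{"claw":1,"dx":0,"dy":0,"dz":-0.8,"ax":0,"ay":0,"az":0},{"claw":1,"dx":0,"dy":0,"dz":-0.5,"ax":0,"ay":0,"az":0}]' 60
python3 -m crank '[{"claw":1,"dx":0,"dy":0,"dz":0,"ax":0,"ay":0,"az":0},{"claw":1,"dx":0,"dy":0,"dz":0,"ax":0,"ay":0,"az":0}]'
python3 -c "
from h import *
plan([.642,-.235,.22],13.5,16)
c,q=np.cos(np.radians(13.5)),np.sin(np.radians(13.5))"
```

```text
time: 5.08
ee_pos: [0.5238, 0.1564, 0.2214]
eef_rot: [0.666, 0.746, 0.002, 0.001]
ft_force: [1.1, 0.6, -2.9]
width: 0.0132
grip_force: 60.0
time: 5.25
ee_pos: [0.5233, 0.1565, 0.2181]
eef_rot: [0.666, 0.746, 0.001, 0.0]
ft_force: [0.0, -0.2, -2.5]
width: 0.0136
grip_force: 60.0
n 16 d [-0.846  0.105 -0.004] a [ 0.001 -0.    -0.073]
```

```bash
python3 -m crank '[{"claw":1,"dx":-0.4,"dy":0.05,"dz":-0.05,"ax":0,"ay":0,"az":-0.07},{"claw":1,"dx":-0.85,"dy":0.1,"dz":-0.05,"ax":0,"ay":0,"az":-0.07},{"claw":1,"dx":-0.85,"dy":0.1,"dz":0,"ax":0,"ay":0,"az":-0.07},{"claw":1,"dx":-0.85,"dy":0.1,"dz":0,"ax":0,"ay":0,"az":-0.07},{"claw":1,"dx":-0.85,"dy":0.1,"dz":0,"ax":0,"ay":0,"az":-0.07},{"claw":1,"dx":-0.85,"dy":0.1,"dz":0,"ax":0,"ay":0,"az":-0.07},{"claw":1,"dx":-0.85,"dy":0.1,"dz":0,"ax":0,"ay":0,"az":-0.07},{"claw":1,"dx":-0.4,"dy":0.05,"dz":0,"ax":0,"ay":0,"az":-0.07}]'
python3 - <<'E'
from h import *
_,S=shot("side");_,T=shot("top")
o=np.hstack([S["color"],T["color"]]);cv2.imwrite("pics/mid.png",cv2.resize(o,(800,300))[:,:,::-1])
s=r.read_state();print(s["joint_positions"].round(2),s["ee_pos"])
E
```

```text
time: 5.92
ee_pos: [0.5678, -0.0198, 0.2189]
eef_rot: [0.645, 0.764, -0.002, -0.0]
ft_force: [-0.4, 0.2, -1.5]
width: 0.0134
grip_force: 60.0
[-0.47  0.23  0.5   1.66 -0.11  1.29  0.21] [ 0.5678018  -0.0190403   0.21886608]
```

View pics/mid.png

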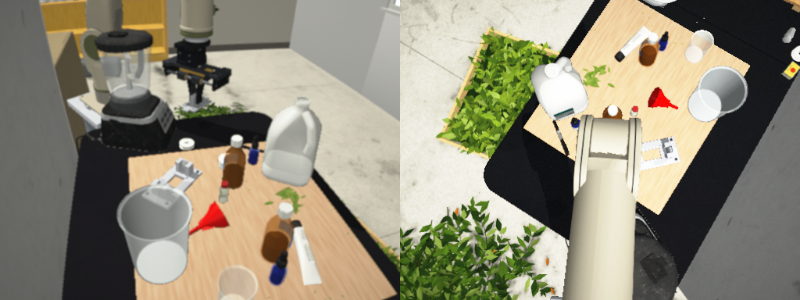

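The forearm is high and to the +y side of the blender, and the plate hangs level in the gripper. Continuing.

```bash
python3 -m crank '[{"claw":1,"dx":-0.45,"dy":0.05,"dz":0,"ax":0,"ay":0,"az":-0.07},{"claw":1,"dx":-0.9,"dy":0.12,"dz":0,"ax":0,"ay":0,"az":-0.07},{"claw":1,"dx":-0.9,"dy":0.12,"dz":0,"ax":0,"ay":0,"az":-0.07},{"claw":1,"dx":-0.9,"dy":0.12,"dz":0,"ax":0,"ay":0,"az":-0.07},{"claw":1,"dx":-0.9,"dy":0.12,"dz":0,"ax":0,"ay":0,"az":-0.07},{"claw":1,"dx":-0.9,"dy":0.12,"dz":0,"ax":0,"ay":0,"az":-0.07},{"claw":1,"dx":-0.9,"dy":0.12,"dz":0,"ax":0,"ay":0,"az":-0.07},{"claw":1,"dx":-0.9,"dy":0.12,"dz":0,"ax":0,"ay":0,"az":-0.07}]'
python3 -m crank '[{"claw":1,"dx":-0.4,"dy":0.05,"dz":0,"ax":0,"ay":0,"az":-0.07},{"claw":1,"dx":-0.2,"dy":0,"dz":0,"ax":0,"ay":0,"az":-0.03},{"claw":1,"dx":0,"dy":0,"dz":0,"ax":0,"ay":0,"az":0},{"claw":1,"dx":0,"dy":0,"dz":0,"ax":0,"ay":0,"az":0},{"claw":1,"dx":0,"dy":0,"dz":0,"ax":0,"ay":0,"az":0}]'
python3 - <<'E'
from h import *
s,c=shot("wrist");_,S=shot("side");pickle.dump((s,c,S),open("c2.pkl","wb"))
o=np.zeros((600,800,3),np.uint8)
o[:,:]=cv2.resize(c["color"],(800,600));o[450:,600:]=cv2.resize(S["color"],(200,150))
cv2.imwrite("pics/w2.png",o[:,:,::-1])
print(s["joint_positions"].round(2),s["ee_pos"])
E
```

```text
time: 6.68
ee_pos: [0.6347, -0.2085, 0.2189]
eef_rot: [0.621, 0.784, -0.0, -0.001]
ft_force: [-0.2, 0.6, -2.3]
width: 0.0135
grip_force: 60.0
time: 7.1
ee_pos: [0.6405, -0.224, 0.2204]
eef_rot: [0.616, 0.788, 0.0, -0.0]
ft_force: [-1.2, 0.3, -2.1]
width: 0.0133
grip_force: 60.0
[-0.11  0.5   0.56  1.35 -0.26  1.37  0.69] [ 0.64052073 -0.223977    0.22040337]
```

View pics/w2.png

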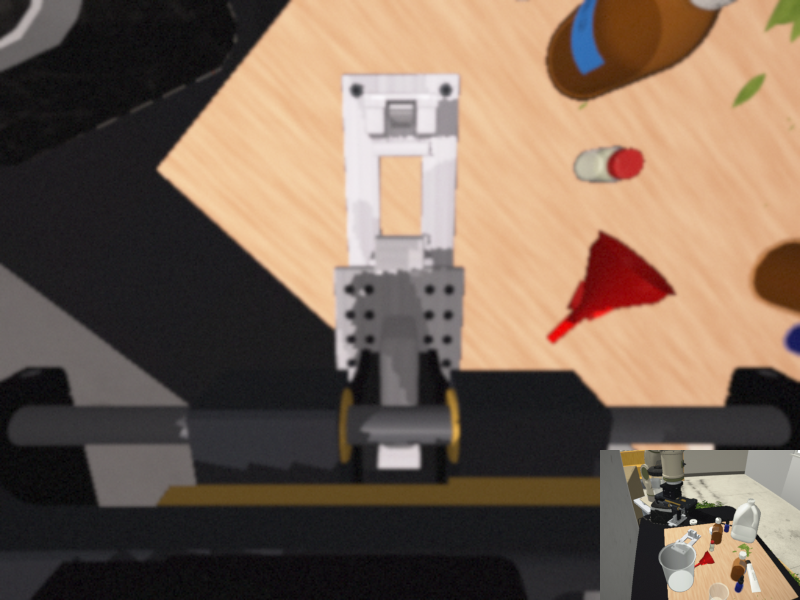

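Wrist view: the bracket's far end shows screws at (356,90) and (445,90), the slot between the posts is at (400,115), and the held plate's near ear is at (400,250). Everything is well aligned. Next I'll measure lateral offsets and yaw in the tool frame.

```bash
cat >> h.py <<'E'
def edges(g,rows,x0,x1,sg):
    """subpixel col of strongest gradient of sign sg between x0,x1 for each row"""
    out=[]
    for v in rows:
        d=np.diff(cv2.GaussianBlur(g,(3,3),0)[v,x0:x1+1].astype(float))*sg
        i=int(np.argmax(d));
        if 0<i<len(d)-1:
            a,b,c=d[i-1:i+2];o=.5*(a-c)/(a-2*b+c) if a-2*b+c else 0
        else:o=0
        out.append((x0+i+.5+o,v,d[i]))
    return np.array(out)
def tl(s,c,px,z):
    """tool-frame xy(mm) of pixel points at world height z"""
    p=onz(c,px,z,s);W=Ro.from_quat(s["eef_rot"]).as_matrix();return ((p-s["ee_pos"])@W)*1000
E
python3 - <<'E'
from h import *
s,c,S=pickle.load(open("c2.pkl","rb"));im=c["color"]
b=im[:,:,2]
print("ee",s["ee_pos"],Ro.from_quat(s["eef_rot"]).as_matrix().round(4).tolist())
L=edges(b,range(52,165,6),208,240,1);R=edges(b,range(52,165,6),280,302,-1)
zb=.012
for n,E in(("L",L),("R",R)):
    t=tl(s,c,E[:,:2],zb);print(n,np.c_[t[:,:2],E[:,2]].round(1).tolist())
k,y,dd=0,0,0
g=cv2.cvtColor(im,cv2.COLOR_RGB2GRAY)
for (u,v) in((228,57),(285,57)):
    w=255-g[v-5:v+6,u-5:u+6].astype(float);w=np.clip(w-100,0,None);Y,X=np.mgrid[v-5:v+6,u-5:u+6]
    print("screw",tl(s,c,[(w*X).sum()/w.sum(),(w*Y).sum()/w.sum()],zb).round(2))
for v in (152,156,160,164,168): print(v,g[v,232:280:1].tolist())
E
```

```text
ee [ 0.64052073 -0.223977    0.22040337] [[-0.2404, 0.9707, -0.0002], [0.9707, 0.2404, 0.0014], [0.0014, 0.0002, -1.0]]
L [[148.4, -44.9, 27.0], [141.9, -29.1, 40.0], [135.3, -45.0, 29.0], [128.7, -45.4, 26.0], [121.9, -44.8, 27.0], [115.1, -44.5, 30.0], [108.2, -44.8, 29.0], [101.2, -45.2, 31.0], [94.1, -45.0, 23.0], [86.9, -44.4, 28.0], [79.7, -44.6, 28.0], [72.3, -45.0, 30.0], [64.9, -45.3, 27.0], [57.3, -44.5, 28.0], [49.7, -44.3, 29.0], [41.9, -44.8, 27.0], [34.1, -45.1, 28.0], [26.2, -44.5, 26.0], [18.1, -44.1, 28.0]]
R [[148.5, 45.0, 30.0], [142.0, 30.7, 39.0], [135.4, 30.1, 16.0], [128.7, 30.3, 7.0], [122.0, 30.5, 5.0], [115.1, 30.7, 5.0], [108.2, 44.7, 29.0], [101.2, 45.3, 24.0], [94.1, 45.2, 27.0], [87.0, 45.0, 21.0], [79.7, 44.8, 22.0], [72.3, 44.9, 25.0], [64.9, 44.9, 18.0], [57.4, 45.1, 20.0], [49.7, 45.2, 21.0], [42.0, 45.0, 22.0], [34.2, 45.1, 25.0], [26.2, 45.1, 17.0], [18.2, 40.1, 5.0]]
screw [[142.6  -33.61 208.59]]
screw [[142.78  35.23 208.6 ]]
152 [212, 213, 213, 214, 214, 216, 211, 197, 175, 156, 144, 144, 145, 145, 146, 146, 145, 144, 145, 145, 146, 145, 145, 1
[... 403 characters left out ...]
 195, 190, 190, 187, 184, 182, 185, 183, 184, 184, 183, 184, 184, 184, 182, 181, 183, 184, 184, 182, 182, 184, 186, 193, 204, 203, 203, 203, 201, 202, 204, 202, 180, 150, 138, 141, 148, 145, 135, 133, 131, 124]
164 [224, 218, 211, 207, 191, 166, 146, 158, 177, 186, 187, 189, 188, 188, 187, 187, 187, 188, 186, 189, 188, 186, 188, 186, 187, 188, 187, 189, 192, 200, 208, 212, 211, 213, 213, 211, 209, 206, 181, 146, 123, 118, 119, 120, 118, 115, 116, 113]
168 [226, 220, 212, 204, 213, 222, 224, 219, 207, 193, 191, 190, 189, 187, 187, 188, 188, 186, 187, 186, 187, 188, 188, 187, 184, 185, 186, 187, 192, 198, 208, 210, 211, 210, 212, 210, 211, 205, 194, 189, 197, 199, 197, 192, 174, 144, 120, 112]
```

Run:
```python
from h import *
s,c,S=pickle.load(open("c2.pkl","rb"));im=c["color"]
g=np.ascontiguousarray(cv2.transpose(im[:,:,2]))
E=edges(g,[222,225,232,240,250,260,270,280,288,291],40,54,1);print("base end",np.c_[tl(s,c,E[:,1::-1][:,[0,1]],.012)[:,:2],E[:,2]].round(1).tolist())
E=edges(g,range(243,270,3),143,157,-1);print("ear end",np.c_[tl(s,c,E[:,[1,0]],.1978)[:,:2],E].round(1).tolist())
print("far ear?");gg=cv2.cvtColor(im,cv2.COLOR_RGB2GRAY)
print(gg[280:304,255].tolist());print(gg[290,232:280].tolist());print(gg[296,232:280].tolist())
```

```text
base end [[153.2, -40.3, 30.0], [153.1, -36.7, 26.0], [153.1, -28.3, 23.0], [153.3, -18.8, 26.0], [153.2, -6.8, 24.0], [153.4, 5.1, 26.0], [154.0, 17.1, 24.0], [154.0, 29.0, 26.0], [154.1, 38.6, 27.0], [154.0, 42.1, 26.0]]
ear end [[58.5, -8.4, 146.2, 243.0, 6.0], [56.4, -6.5, 149.5, 246.0, 7.0], [56.3, -4.6, 149.6, 249.0, 7.0], [56.3, -2.6, 149.6, 252.0, 6.0], [56.4, -0.7, 149.4, 255.0, 7.0], [56.3, 1.2, 149.7, 258.0, 8.0], [56.2, 3.1, 149.8, 261.0, 8.0], [56.1, 5.1, 150.0, 264.0, 6.0], [56.3, 7.0, 149.7, 267.0, 7.0]]
far ear?
[99, 95, 92, 94, 101, 119, 145, 182, 204, 210, 214, 212, 211, 213, 216, 217, 217, 218, 201, 160, 94, 44, 26, 29]
[30, 30, 36, 35, 33, 38, 37, 38, 46, 92, 152, 194, 209, 211, 211, 212, 213, 211, 212, 212, 208, 211, 212, 214, 212, 211, 212, 214, 212, 213, 212, 212, 211, 213, 210, 195, 155, 94, 41, 28, 29, 26, 25, 30, 27, 24, 22, 16]
[30, 36, 38, 39, 38, 38, 37, 38, 62, 112, 167, 202, 215, 218, 216, 216, 217, 215, 217, 216, 217, 217, 217, 217, 216, 217, 216, 217, 216, 215, 215, 216, 216, 217, 213, 197, 157, 94, 44, 27, 20, 26, 27, 30, 25, 23, 24, 20]
```

```bash
python3 -m crank '[{"claw":1,"dx":0.5,"dy":0,"dz":0,"ax":0,"ay":0,"az":-0.05},{"claw":1,"dx":0.8,"dy":0,"dz":0.2,"ax":0,"ay":0,"az":0},{"claw":1,"dx":0.5,"dy":0,"dz":0.8,"ax":0,"ay":0,"az":0},{"claw":1,"dx":0.23,"dy":0,"dz":1,"ax":0,"ay":0,"az":0},{"claw":1,"dx":0,"dy":0,"dz":1,"ax":0,"ay":0,"az":0},{"claw":1,"dx":0,"dy":0,"dz":1,"ax":0,"ay":0,"az":0},{"claw":1,"dx":0,"dy":0,"dz":0.4,"ax":0,"ay":0,"az":0},{"claw":1,"dx":0,"dy":0,"dz":0.2,"ax":0,"ay":0,"az":0}]'
python3 -m crank '[{"claw":1,"dx":0,"dy":0,"dz":0,"ax":0,"ay":0,"az":0},{"claw":1,"dx":0,"dy":0,"dz":0,"ax":0,"ay":0,"az":0},{"claw":1,"dx":0,"dy":0,"dz":0,"ax":0,"ay":0,"az":0}]'
python3 - <<'E'
from h import *
s,c=shot("wrist");_,S=shot("side");_,T=shot("top");pickle.dump((s,c,S,T),open("c3.pkl","wb"))
o=np.zeros((600,800,3),np.uint8)
o[:,:500]=cv2.resize(c["color"][50:320,143:368],(500,600),interpolation=cv2.INTER_CUBIC)
o[:300,500:]=cv2.resize(S["color"][150:270,180:300],(300,300),interpolation=cv2.INTER_CUBIC);o[300:525,500:]=cv2.resize(S["color"],(300,225))
cv2.imwrite("pics/w3.png",o[:,:,::-1])
E
```

```text
time: 7.87
ee_pos: [0.6245, -0.1659, 0.0808]
eef_rot: [0.615, 0.789, -0.001, -0.001]
ft_force: [-0.1, -0.2, -1.3]
width: 0.0137
grip_force: 60.0
time: 8.12
ee_pos: [0.6268, -0.1674, 0.0847]
eef_rot: [0.615, 0.789, 0.001, 0.001]
ft_force: [-0.8, -0.4, -2.4]
width: 0.0132
grip_force: 60.0
```

View pics/w3.png

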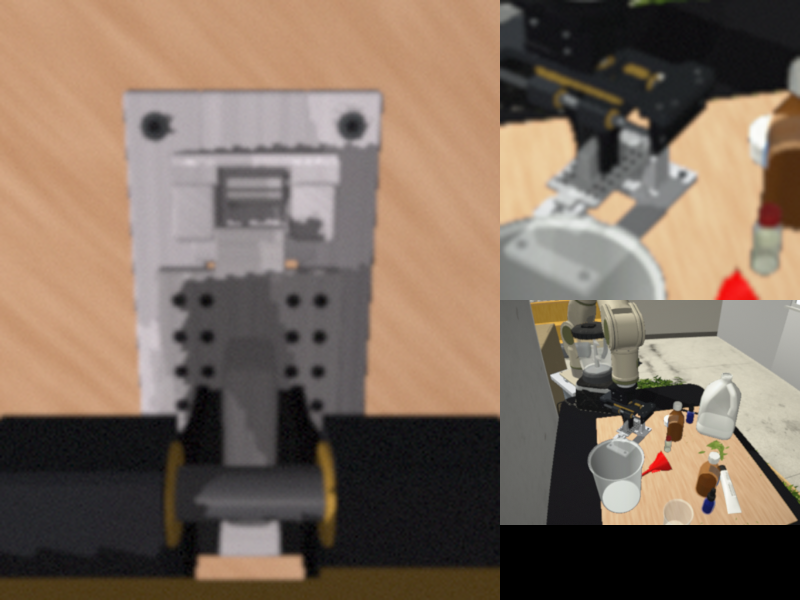

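Close view: the slot's inner post faces are at crop columns 218 and 288, the ear at about 216–284, and the plate is about 10 mm above the post tops. It needs a shift of about +1 mm in tool y, so I'll measure that exactly.

Run:
```python
from h import *
s,c,S,T=pickle.load(open("c3.pkl","rb"));im=c["color"];g=cv2.cvtColor(im,cv2.COLOR_RGB2GRAY);b=im[:,:,2]
z0=s["ee_pos"][2];print(s["ee_pos"],Ro.from_quat(s["eef_rot"]).as_euler("xyz",degrees=True))
rw=list(range(96,230,8))
for n,x0,x1,sg in(("baseL",195,212,1),("baseR",303,320,-1)):
    E=edges(b,rw,x0,x1,sg);t=tl(s,c,E[:,:2],.012);k=(E[:,2]>12)&(abs(abs(t[:,1])-45)<3);f=np.polyfit(t[k,0],t[k,1],1);print(n,f.round(4),"at0,54",f[1].round(2),np.polyval(f,54).round(2),t[k,1].round(1))
rw=range(130,156,3)
for n,x0,x1,sg in(("postL",236,246,-1),("postR",266,280,1)):
    E=edges(g,rw,x0,x1,sg);t=tl(s,c,E[:,:2],.050);print(n,np.c_[t[:,:2],E[:,2]].round(1).tolist())
for v in(133,137,140,144,148,152,156,160,164,168,172):print(v,g[v,234:280].tolist())
print("far")
for v in(286,290,294):print(v,g[v,234:280].tolist())
print("col",g[110:180,256].tolist())
```

```text
[ 0.6267541  -0.16743349  0.08466848] [1.79841885e+02 6.33434394e-02 1.04093280e+02]
baseL [-1.900e-03 -4.509e+01] at0,54 -45.09 -45.19 [-45.6 -44.9 -45.5 -44.8 -45.4 -45.  -45.3 -45.  -45.3 -45.1 -45.1 -45.4
 -45.  -45.4 -45.  -45.3 -44.7]
baseR [8.00000e-04 4.50041e+01] at0,54 45.0 45.05 [45.  45.2 45. ]
postL [[67.9, -10.6, 26.0], [65.9, -11.2, 16.0], [63.9, -11.7, 24.0], [61.9, -11.8, 24.0], [59.9, -11.8, 25.0], [57.9, -11.6, 23.0], [55.9, -11.7, 24.0], [53.8, -11.8, 20.0], [51.8, -13.5, 5.0]]
postR [[67.9, 11.4, 26.0], [65.9, 11.5, 23.0], [63.9, 11.6, 34.0], [61.9, 11.5, 29.0], [59.9, 11.4, 23.0], [57.9, 11.6, 19.0], [55.9, 12.6, 18.0], [53.8, 13.7, 4.0], [51.8, 7.2, 5.0]]
133 [156, 157, 154, 148, 135, 121, 105, 87, 82, 89, 105, 127, 141, 146, 147, 146, 145, 146, 146, 147, 147, 147, 148, 148, 146, 146, 148, 146, 149, 155, 162, 164, 165, 165, 158, 136, 109, 98, 112, 135, 160, 174, 175, 174, 174, 174]
137 [169, 167, 163, 154, 137, 112, 87, 78, 78, 89, 100, 118, 131, 135, 136, 135, 134, 137, 136, 138, 136, 135, 136, 137, 136, 136, 137, 137, 137, 140, 147, 147, 147, 148, 141, 125, 9
[... 2361 characters left out ...]
9, 168, 168, 172, 169, 170, 170, 172, 170, 172, 170, 172, 171, 173, 170, 171, 169, 170, 169, 155, 122, 71, 33, 13, 19, 20, 22, 20, 17, 21, 22, 16]
294 [26, 24, 31, 29, 31, 25, 45, 84, 129, 162, 173, 173, 173, 174, 172, 174, 174, 173, 173, 174, 174, 174, 174, 172, 173, 171, 173, 173, 174, 175, 174, 173, 170, 156, 124, 73, 32, 20, 20, 15, 19, 17, 15, 18, 13, 10]
col [176, 177, 178, 178, 175, 170, 156, 129, 117, 146, 175, 187, 184, 177, 155, 125, 104, 97, 97, 109, 132, 150, 154, 148, 128, 117, 127, 136, 127, 112, 94, 90, 88, 93, 93, 93, 95, 96, 111, 136, 143, 127, 122, 133, 142, 147, 149, 149, 148, 144, 147, 149, 148, 151, 149, 149, 148, 149, 151, 151, 151, 143, 123, 98, 84, 83, 80, 76, 77, 77]
```

Run:
```python
from h import *
s,c,S,T=pickle.load(open("c3.pkl","rb"));im=c["color"];g=np.ascontiguousarray(im[:,:,1].T)
b=np.ascontiguousarray(im[:,:,2].T)
E=edges(b,range(205,312,8),84,98,1);t=tl(s,c,E[:,[1,0]],.012);f=np.polyfit(t[:,1],t[:,0],1);print("base end",f,t[:,0].round(1))
print("ear end",tl(s,c,[[256,147.7],[256,149]],.0621)[:,0],"far ear top end", end=" ")
E=edges(g,range(245,266,4),290,318,-1);print(E.round(1).tolist(),tl(s,c,E[:,[1,0]],.0681)[:,0])
# post ends along y: columns through left and right posts
for u in(228,281,285):print(u,g[u,110:180].tolist())
E=np.array([(256,118),(256,123)]);
for z in(.045,.05,.055,.06):print(z,tl(s,c,[[228,120],[228,160]],z)[:,0])
```

```text
base end [1.34501511e-03 9.48906257e+01] [94.8 94.8 94.8 94.8 95.1 94.8 94.9 95.  94.9 95.  94.9 94.9 94.9 94.9]
ear end [57.56269921 56.73552661] far ear top end [[310.4, 245.0, 29.0], [310.4, 249.0, 28.0], [310.3, 253.0, 27.0], [310.4, 257.0, 27.0], [310.4, 261.0, 30.0], [310.4, 265.0, 29.0]] [-62.28016365 -62.31100978 -62.23095213 -62.26273248 -62.33313376
 -62.30373391]
228 [169, 171, 168, 170, 170, 169, 159, 139, 123, 139, 164, 185, 203, 203, 187, 173, 168, 168, 168, 166, 165, 162, 158, 158, 166, 171, 170, 171, 168, 171, 169, 174, 173, 171, 167, 170, 169, 168, 168, 166, 168, 166, 169, 169, 167, 165, 159, 153, 148, 161, 168, 171, 170, 170, 168, 170, 169, 169, 161, 146, 121, 115, 130, 145, 143, 121, 95, 82, 76, 78]
281 [168, 170, 168, 168, 158, 131, 105, 93, 107, 148, 183, 204, 212, 209, 197, 191, 189, 187, 189, 186, 184, 173, 164, 172, 184, 190, 192, 190, 193, 192, 195, 194, 193, 191, 192, 191, 184, 167, 137, 113, 100, 93, 89, 88, 89, 89, 86, 88, 100, 109, 115, 114, 111, 113, 112, 111, 109, 111, 111, 103, 91, 83, 86, 92, 96, 96, 98, 98, 96, 96]
285 [178, 178, 175, 173, 163, 153, 125, 100, 111, 149, 182, 202, 211, 206, 192, 188, 185, 185, 184, 185, 181, 171, 163, 165, 178, 186, 188, 192, 188, 185, 188, 189, 192, 191, 186, 176, 172, 161, 133, 106, 91, 88, 93, 97, 98, 96, 86, 87, 99, 110, 116, 117, 119, 118, 114, 114, 115, 117, 113, 107, 98, 102, 108, 108, 101, 95, 97, 96, 97, 95]
0.045 [74.20182913 46.74483522]
0.05 [74.33090232 47.59137586]
0.055 [74.45997551 48.43791651]
0.06 [74.58904869 49.28445715]
```

```bash
python3 -m crank '[{"claw":1,"dx":0.105,"dy":-0.005,"dz":0,"ax":0,"ay":0,"az":0},{"claw":1,"dx":0,"dy":0,"dz":0.15,"ax":0,"ay":0,"az":0},{"claw":1,"dx":0,"dy":0,"dz":0.1,"ax":0,"ay":0,"az":0},{"claw":1,"dx":0,"dy":0,"dz":0,"ax":0,"ay":0,"az":0},{"claw":1,"dx":0,"dy":0,"dz":0,"ax":0,"ay":0,"az":0},{"claw":1,"dx":0,"dy":0,"dz":0,"ax":0,"ay":0,"az":0}]'
python3 - <<'E'
from h import *
s,c=shot("wrist");_,S=shot("side");pickle.dump((s,c,S),open("c4.pkl","wb"));print(s["ee_pos"],s["ft_force"])
o=np.zeros((600,800,3),np.uint8)
o[:,:500]=cv2.resize(c["color"][105:195,218:293],(500,600),interpolation=cv2.INTER_CUBIC)
o[:300,500:]=cv2.resize(S["color"][185:245,205:265],(300,300),interpolation=cv2.INTER_CUBIC)
o[300:,500:]=cv2.resize(c["color"][260:320,225:285],(300,300),interpolation=cv2.INTER_CUBIC)
cv2.imwrite("pics/w4.png",o[:,:,::-1])
E
```

```text
time: 8.77
ee_pos: [0.6254, -0.1636, 0.0766]
eef_rot: [0.615, 0.789, 0.001, 0.0]
ft_force: [-4.5, 2.8, 13.4]
width: 0.0136
grip_force: 60.0
[ 0.62535539 -0.16362259  0.07662751] [-4.47904654  2.76775039 13.36302922]
```

View pics/w4.png

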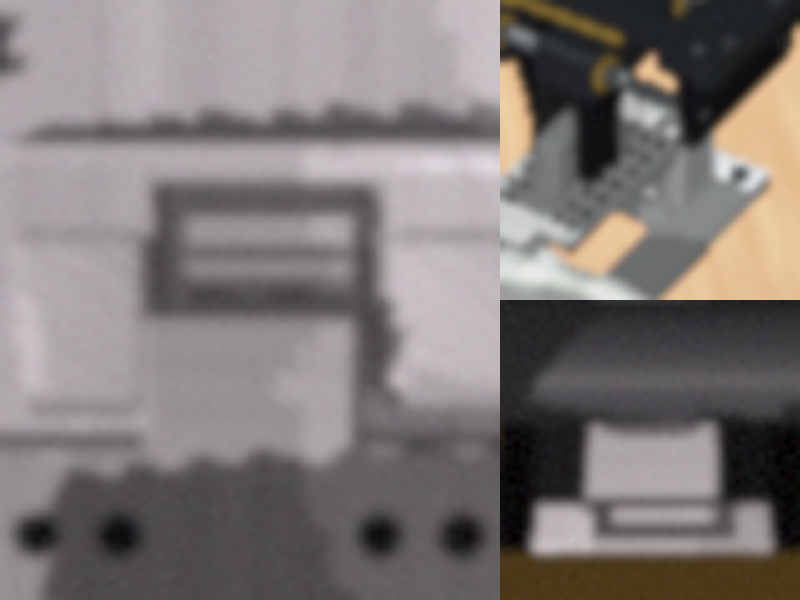

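Contact: the ears are resting on the −y-side (tool frame) posts with 13 N. Near-end ear is at crop columns 140–358 and the slot at 150–378; the far end shows ear 585–720 and slot 595–735. Both ends need roughly +1.5 mm in tool y. I'll refine the numbers.

Run:
```python
from h import *
s,c,S=pickle.load(open("c4.pkl","rb"));g=cv2.cvtColor(c["color"],cv2.COLOR_RGB2GRAY)
zt=.054
def m(n,rows,x0,x1,sg,z):
    E=edges(g,rows,x0,x1,sg);t=tl(s,c,E[:,:2],z);print(n,"x%.0f"%t[:,0].mean(),"y",np.median(t[:,1]).round(2),t[:,1].round(1),E[:,2].astype(int))
m("slotL near",range(136,151,2),236,244,-1,zt);m("slotR near",range(136,151,2),270,278,1,zt)
m("earL near",range(154,170,2),234,244,-1,zt+.006);m("earR near",range(154,170,2),268,274,-1,zt+.006)
m("earL far",range(286,299,2),236,246,1,zt+.006);m("earR far",range(286,299,2),264,274,-1,zt+.006)
m("slotL far",range(301,307,1),240,248,-1,zt);m("slotR far",range(301,307,1),268,276,1,zt)
```

```text
slotL near x61 y -10.97 [ -9.9  -9.9 -10.1 -11.  -11.  -11.1 -11.  -11. ] [27 25 18 22 24 24 23 22]
slotR near x61 y 11.76 [11.7 11.8 11.6 11.6 11.7 11.8 11.8 12.8] [28 27 22 27 31 31 29 27]
earL near x50 y -11.64 [-11.5 -11.5 -11.7 -12.  -12.  -12.4  -9.5  -9.8] [7 5 5 4 3 3 3 4]
earR near x50 y 9.03 [9.  9.2 9.1 9.1 9.  8.9 8.8 8.9] [24 25 24 24 24 22 19 20]
earL far x-46 y -10.55 [-10.1 -10.2 -10.4 -10.5 -10.6 -10.7 -10.8] [33 38 42 40 42 40 33]
earR far x-46 y 9.21 [8.9 9.  9.2 9.2 9.2 9.3 9.2] [36 40 42 42 42 42 36]
slotL far x-61 y -9.67 [-9.8 -9.7 -9.7 -9.6 -9.6 -9.7] [14 23 29 32 32 27]
slotR far x-61 y 12.01 [12.1 12.  11.9 12.  12.  12. ] [16 20 22 23 23 19]
```

```bash
python3 -m crank '[{"claw":1,"dx":0,"dy":0,"dz":-0.13,"ax":0,"ay":0,"az":0},{"claw":1,"dx":0,"dy":0.047,"dz":0,"ax":0,"ay":0,"az":0},{"claw":1,"dx":0,"dy":0,"dz":0,"ax":0,"ay":0,"az":0},{"claw":1,"dx":0,"dy":0,"dz":0,"ax":0,"ay":0,"az":0},{"claw":1,"dx":0,"dy":0,"dz":0,"ax":0,"ay":0,"az":0},{"claw":1,"dx":0,"dy":0,"dz":0,"ax":0,"ay":0,"az":0},{"claw":1,"dx":0,"dy":0,"dz":0,"ax":0,"ay":0,"az":0}]'
cat > m.py <<'E'
from h import *
s,c=shot("wrist");pickle.dump((s,c),open("c5.pkl","wb"));g=cv2.cvtColor(c["color"],cv2.COLOR_RGB2GRAY)
print(s["ee_pos"],s["ft_force"]);zt=.054;ze=s["ee_pos"][2]-.0166
def m(n,rows,x0,x1,sg,z):
    E=edges(g,rows,x0,x1,sg);t=tl(s,c,E[:,:2],z);print(n,"x%.0f"%t[:,0].mean(),"y",np.median(t[:,1]).round(2),t[:,1].round(1),E[:,2].astype(int))
m("slotL near",range(134,151,2),234,244,-1,zt);m("slotR near",range(134,151,2),266,278,1,zt)
m("earR near",range(154,170,2),266,274,-1,ze)
m("earL far",range(286,297,2),236,246,1,ze);m("earR far",range(286,297,2),264,274,-1,ze)
m("slotL far",range(299,308,1),237,248,-1,zt);m("slotR far",range(299,308,1),264,276,1,zt)
E
python3 m.py
```

```text
time: 9.45
ee_pos: [0.6259, -0.1637, 0.0788]
eef_rot: [0.615, 0.789, -0.0, -0.0]
ft_force: [0.2, 0.2, -3.8]
width: 0.0133
grip_force: 60.0
[ 0.6259084  -0.1637036   0.07877258] [ 0.20625406  0.19532442 -3.78276107]
slotL near x61 y -11.47 [-10.3 -10.3 -10.3 -11.3 -11.6 -11.5 -11.5 -11.6 -11.6] [25 25 21 17 22 23 23 24 22]
slotR near x61 y 11.26 [11.1 11.3 11.3 11.2 11.2 11.2 11.3 11.4 12.4] [31 32 29 28 30 31 31 27 17]
earR near x50 y 9.05 [9.5 9.3 9.2 9.1 9.  8.8 8.8 8.9] [19 22 24 24 21 17 16 18]
earL far x-45 y -10.54 [-10.3 -10.3 -10.5 -10.6 -10.6 -10.7] [35 40 42 41 41 40]
earR far x-45 y 9.23 [8.9 9.  9.2 9.3 9.3 9.3] [37 41 43 43 43 42]
slotL far x-62 y -10.26 [-14.2  -9.8 -10.1 -10.2 -10.2 -10.3 -10.4 -10.5 -10.4] [ 0  5 18 27 29 26 19 11  6]
slotR far x-62 y 11.79 [12.3 12.  11.8 11.6 11.6 11.6 11.6 12.  12.2] [ 4 10 16 22 23 19 12  7  5]
```

```bash
python3 -m crank '[{"claw":1,"dx":0,"dy":0.045,"dz":0,"ax":0,"ay":0,"az":0},{"claw":1,"dx":0,"dy":0,"dz":0,"ax":0,"ay":0,"az":0},{"claw":1,"dx":0,"dy":0,"dz":0,"ax":0,"ay":0,"az":0},{"claw":1,"dx":0,"dy":0,"dz":0,"ax":0,"ay":0,"az":0}]'
python3 m.py
```

```text
time: 9.83
ee_pos: [0.6274, -0.1633, 0.079]
eef_rot: [0.615, 0.789, 0.0, -0.0]
ft_force: [-0.3, -0.3, -1.7]
width: 0.0135
grip_force: 60.0
[ 0.62739699 -0.16332183  0.07901628] [-0.30016582 -0.32261901 -1.69846595]
slotL near x61 y -12.97 [-11.9 -11.9 -11.9 -12.7 -13.  -13.  -13.1 -13.  -13. ] [27 27 24 18 22 23 23 23 23]
slotR near x61 y 9.83 [ 9.5  9.6  9.5  9.5  9.8  9.9  9.9 10.1 11. ] [26 29 24 24 30 33 33 28 16]
earR near x50 y 8.96 [8.9 8.9 9.  9.  9.1 9.  8.8 8.8] [21 24 24 25 25 21 16 18]
earL far x-45 y -10.52 [-10.2 -10.3 -10.5 -10.6 -10.6 -10.7] [34 39 41 40 41 40]
earR far x-45 y 9.25 [8.9 9.1 9.2 9.3 9.3 9.3] [36 40 43 43 43 42]
slotL far x-62 y -11.88 [-14.2 -12.6 -11.9 -11.7 -11.6 -11.6 -11.8 -11.9 -12.7] [ 0  5 18 26 27 23 15  8  4]
slotR far x-62 y 10.12 [13.6 11.5 10.2 10.  10.1 10.1 10.  10.1 10.3] [ 0  2 12 21 21 17 12  7  3]
```

Aligned within about 0.2 mm at both ends. Descending gently.

```bash
python3 -m crank '[{"claw":1,"dx":0,"dy":-0.006,"dz":0.06,"ax":0,"ay":0,"az":0},{"claw":1,"dx":0,"dy":0,"dz":0.06,"ax":0,"ay":0,"az":0},{"claw":1,"dx":0,"dy":0,"dz":0.06,"ax":0,"ay":0,"az":0}]'
python3 -m crank '[{"claw":1,"dx":0,"dy":0,"dz":0.06,"ax":0,"ay":0,"az":0},{"claw":1,"dx":0,"dy":0,"dz":0,"ax":0,"ay":0,"az":0}]'
```

```text
time: 10.13
ee_pos: [0.6271, -0.1634, 0.0734]
eef_rot: [0.615, 0.789, -0.0, -0.0]
ft_force: [0.2, 0.6, -2.9]
width: 0.0135
grip_force: 60.0
time: 10.3
ee_pos: [0.6269, -0.1633, 0.0712]
eef_rot: [0.615, 0.789, -0.0, -0.0]
ft_force: [-0.2, 0.0, -2.1]
width: 0.0135
grip_force: 60.0
```

The ears are in the slots with no contact force.

```bash
python3 -m crank '[{"claw":1,"dx":0,"dy":0,"dz":0.08,"ax":0,"ay":0,"az":0},{"claw":1,"dx":0,"dy":0,"dz":0.08,"ax":0,"ay":0,"az":0},{"claw":1,"dx":0,"dy":0,"dz":0.08,"ax":0,"ay":0,"az":0},{"claw":1,"dx":0,"dy":0,"dz":0,"ax":0,"ay":0,"az":0}]'
python3 -m crank '[{"claw":1,"dx":0,"dy":0,"dz":0.06,"ax":0,"ay":0,"az":0},{"claw":1,"dx":0,"dy":0,"dz":0.06,"ax":0,"ay":0,"az":0},{"claw":1,"dx":0,"dy":0,"dz":0,"ax":0,"ay":0,"az":0}]'
```

```text
time: 10.63
ee_pos: [0.6272, -0.1634, 0.0644]
eef_rot: [0.615, 0.789, 0.0, 0.0]
ft_force: [1.2, 0.4, -2.3]
width: 0.0137
grip_force: 60.0
time: 10.88
ee_pos: [0.6276, -0.1634, 0.0612]
eef_rot: [0.615, 0.789, 0.0, 0.0]
ft_force: [1.4, 0.2, -0.0]
width: 0.0137
grip_force: 60.0
```

```bash
python3 -m crank '[{"claw":1,"dx":0,"dy":0,"dz":0.07,"ax":0,"ay":0,"az":0},{"claw":1,"dx":0,"dy":0,"dz":0.07,"ax":0,"ay":0,"az":0},{"claw":1,"dx":0,"dy":0,"dz":0,"ax":0,"ay":0,"az":0}]'
python3 -m crank '[{"claw":1,"dx":0,"dy":0,"dz":0.07,"ax":0,"ay":0,"az":0},{"claw":1,"dx":0,"dy":0,"dz":0.07,"ax":0,"ay":0,"az":0},{"claw":1,"dx":0,"dy":0,"dz":0,"ax":0,"ay":0,"az":0}]'
```

```text
time: 11.13
ee_pos: [0.6276, -0.1634, 0.0569]
eef_rot: [0.615, 0.789, 0.0, 0.0]
ft_force: [1.6, 0.6, 2.1]
width: 0.0136
grip_force: 60.0
time: 11.38
ee_pos: [0.6277, -0.1634, 0.053]
eef_rot: [0.615, 0.789, 0.0, 0.0]
ft_force: [1.8, 0.4, 4.5]
width: 0.0136
grip_force: 60.0
```

```bash
for i in 1 ; do
python3 -m crank '[{"claw":1,"dx":0,"dy":0,"dz":0.05,"ax":0,"ay":0,"az":0},{"claw":1,"dx":0,"dy":0,"dz":0.05,"ax":0,"ay":0,"az":0},{"claw":1,"dx":0,"dy":0,"dz":0,"ax":0,"ay":0,"az":0}]'
python3 -m crank '[{"claw":1,"dx":0,"dy":0,"dz":0.04,"ax":0,"ay":0,"az":0},{"claw":1,"dx":0,"dy":0,"dz":0.04,"ax":0,"ay":0,"az":0},{"claw":1,"dx":0,"dy":0,"dz":0,"ax":0,"ay":0,"az":0}]'
done
```

```text
time: 11.63
ee_pos: [0.6279, -0.1634, 0.0504]
eef_rot: [0.615, 0.789, 0.001, 0.001]
ft_force: [1.0, 0.7, 6.9]
width: 0.0134
grip_force: 60.0
time: 11.88
ee_pos: [0.6281, -0.1634, 0.0482]
eef_rot: [0.615, 0.789, 0.001, 0.001]
ft_force: [0.6, 1.3, 8.7]
width: 0.0139
grip_force: 60.0
```

```bash
python3 -m crank '[{"claw":1,"dx":0,"dy":0,"dz":0.04,"ax":0,"ay":0,"az":0},{"claw":1,"dx":0,"dy":0,"dz":0,"ax":0,"ay":0,"az":0}]'
python3 -m crank '[{"claw":1,"dx":0,"dy":0,"dz":0.04,"ax":0,"ay":0,"az":0},{"claw":1,"dx":0,"dy":0,"dz":0,"ax":0,"ay":0,"az":0}]'
python3 -m crank '[{"claw":1,"dx":0,"dy":0,"dz":0.03,"ax":0,"ay":0,"az":0},{"claw":1,"dx":0,"dy":0,"dz":0,"ax":0,"ay":0,"az":0}]'
```

```text
time: 12.05
ee_pos: [0.6282, -0.1634, 0.0472]
eef_rot: [0.615, 0.789, 0.001, 0.001]
ft_force: [0.4, 1.6, 10.4]
width: 0.0135
grip_force: 60.0
time: 12.22
ee_pos: [0.6283, -0.1635, 0.0464]
eef_rot: [0.615, 0.789, 0.001, 0.001]
ft_force: [-1.5, 1.3, 13.5]
width: 0.0139
grip_force: 60.0
time: 12.38
ee_pos: [0.6283, -0.1634, 0.0454]
eef_rot: [0.615, 0.789, 0.001, 0.001]
ft_force: [-0.6, 1.3, 11.5]
width: 0.0134
grip_force: 60.0
```

```bash
python3 -m crank '[{"claw":1,"dx":0,"dy":0,"dz":0.03,"ax":0,"ay":0,"az":0},{"claw":1,"dx":0,"dy":0,"dz":0,"ax":0,"ay":0,"az":0}]'
python3 -m crank '[{"claw":1,"dx":0,"dy":0,"dz":0.03,"ax":0,"ay":0,"az":0},{"claw":1,"dx":0,"dy":0,"dz":0,"ax":0,"ay":0,"az":0}]'
```

```text
time: 12.55
ee_pos: [0.6282, -0.1634, 0.0444]
eef_rot: [0.615, 0.789, 0.001, 0.001]
ft_force: [-1.5, 0.2, 12.1]
width: 0.0136
grip_force: 60.0
time: 12.72
ee_pos: [0.6282, -0.1634, 0.0434]
eef_rot: [0.615, 0.789, 0.001, 0.001]
ft_force: [-1.3, 1.9, 9.9]
width: 0.0135
grip_force: 60.0
```

```bash
python3 -m crank '[{"claw":1,"dx":0,"dy":0,"dz":0.02,"ax":0,"ay":0,"az":0},{"claw":1,"dx":0,"dy":0,"dz":0,"ax":0,"ay":0,"az":0}]'
python3 -m crank '[{"claw":1,"dx":0,"dy":0,"dz":0.015,"ax":0,"ay":0,"az":0},{"claw":1,"dx":0,"dy":0,"dz":0,"ax":0,"ay":0,"az":0}]'
```

```text
time: 12.88
ee_pos: [0.6283, -0.1634, 0.0431]
eef_rot: [0.615, 0.789, 0.001, 0.001]
ft_force: [-2.6, 1.4, 13.6]
width: 0.0135
grip_force: 60.0
time: 13.05
ee_pos: [0.6283, -0.1635, 0.0431]
eef_rot: [0.615, 0.789, 0.001, 0.001]
ft_force: [-3.6, 2.3, 18.4]
width: 0.0136
grip_force: 60.0
```

```bash
python3 -m crank '[{"claw":1,"dx":0,"dy":0,"dz":0.01,"ax":0,"ay":0,"az":0},{"claw":1,"dx":0,"dy":0,"dz":0,"ax":0,"ay":0,"az":0}]'
python3 -c "
from h import *
s=r.read_state();print(s['torque'],s['ft_force'],s['ee_pos'],Ro.from_quat(s['eef_rot']).as_matrix()[:,2]*1000)
W=Ro.from_quat(s['eef_rot']).as_matrix();print(W.T@s['torque'])"
```

```text
time: 13.22
ee_pos: [0.6283, -0.1635, 0.0431]
eef_rot: [0.615, 0.789, 0.001, 0.001]
ft_force: [-4.9, 3.4, 19.9]
width: 0.0138
grip_force: 60.0
[0.47775456 1.24026877 0.14907783] [-4.89723422  3.37714584 19.94986936] [ 0.62832544 -0.16345334  0.04312156] [ 2.63714726e+00  4.06704182e-01 -9.99996440e+02]
[ 1.0863072   0.76614346 -0.14731297]
```

Bottomed at z 0.0431, 3.3 mm below the hump, and the height no longer changes as force rises. I'll relieve the push, release, rise and verify.

```bash
python3 -m crank '[{"claw":1,"dx":0,"dy":0,"dz":-0.02,"ax":0,"ay":0,"az":0},{"claw":0.5,"dx":0,"dy":0,"dz":0,"ax":0,"ay":0,"az":0},{"claw":0,"dx":0,"dy":0,"dz":0,"ax":0,"ay":0,"az":0},{"claw":0,"dx":0,"dy":0,"dz":0,"ax":0,"ay":0,"az":0},{"claw":0,"dx":0,"dy":0,"dz":0,"ax":0,"ay":0,"az":0},{"claw":0,"dx":0,"dy":0,"dz":0,"ax":0,"ay":0,"az":0}]'
python3 -m crank '[{"claw":0,"dx":0,"dy":0,"dz":0,"ax":0,"ay":0,"az":0},{"claw":0,"dx":0,"dy":0,"dz":-0.2,"ax":0,"ay":0,"az":0},{"claw":0,"dx":0,"dy":0,"dz":-0.4,"ax":0,"ay":0,"az":0},{"claw":0,"dx":0,"dy":0,"dz":-0.8,"ax":0,"ay":0,"az":0},{"claw":0,"dx":-0.3,"dy":0,"dz":-0.8,"ax":0,"ay":0,"az":0},{"claw":0,"dx":-0.6,"dy":0,"dz":-0.8,"ax":0,"ay":0,"az":0},{"claw":0,"dx":-0.6,"dy":0,"dz":-0.8,"ax":0,"ay":0,"az":0},{"claw":0,"dx":-0.5,"dy":0,"dz":-0.3,"ax":0,"ay":0,"az":0}]'
python3 -m crank '[{"claw":0,"dx":-0.5,"dy":0,"dz":0,"ax":0,"ay":0,"az":0},{"claw":0,"dx":-0.5,"dy":0,"dz":0,"ax":0,"ay":0,"az":0},{"claw":0,"dx":0,"dy":0,"dz":0,"ax":0,"ay":0,"az":0},{"claw":0,"dx":0,"dy":0,"dz":0,"ax":0,"ay":0,"az":0}]'
python3 - <<'E'
from h import *
s,c=shot("wrist");_,S=shot("side");pickle.dump((s,c,S),open("c6.pkl","wb"));print(s["ee_pos"],s["ft_force"])
o=np.zeros((600,800,3),np.uint8)
o[:,:450]=cv2.resize(c["color"][30:250,173:338],(450,600),interpolation=cv2.INTER_CUBIC)
o[:350,450:]=cv2.resize(S["color"][180:250,195:265],(350,350),interpolation=cv2.INTER_CUBIC)
o[350:,450:783]=cv2.resize(S["color"],(333,250))
cv2.imwrite("pics/w6.png",o[:,:,::-1])
E
```

```text
time: 13.72
ee_pos: [0.6268, -0.1634, 0.0409]
eef_rot: [0.615, 0.789, -0.0, -0.0]
ft_force: [-0.2, -0.0, 0.4]
width: 0.0386
grip_force: 0.0
time: 14.38
ee_pos: [0.6432, -0.2235, 0.1699]
eef_rot: [0.615, 0.788, 0.001, 0.003]
ft_force: [0.3, -0.2, -0.1]
width: 0.0434
grip_force: 0.0
time: 14.72
ee_pos: [0.6489, -0.2515, 0.1652]
eef_rot: [0.616, 0.788, -0.0, 0.0]
ft_force: [-0.1, 1.4, -0.7]
width: 0.0438
grip_force: 0.0
[ 0.64891523 -0.2514987   0.16519057] [-0.05898785  1.40186108 -0.73406591]
```

View pics/w6.png

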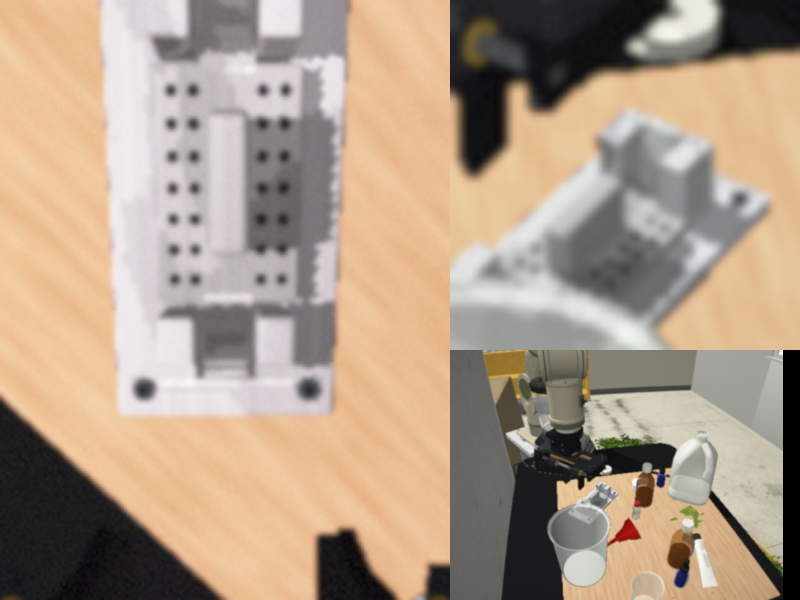

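The last view shows the plate sunk between the posts and centred, with both ears in their slots. The bystanders are where they were and the gripper is clear. I'm handing in.

```bash
python3 -c "
from bench import r
print(r.close_job())"
```

```text
the job is handed in; nothing more can be done
None
```

I pushed the plate down both slots onto its seat, let go and handed the job in at about 15 s. The wrist force reading peaked around 20 N with the plate bottomed 3.3 mm past the clip hump. That it lies flat at both ends is inferred from the force and tilt readings and the last picture, not measured directly.

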